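# Line up the sample bottles on the loading rail

## Robot

A 6-joint arm with a two-finger parallel gripper is mounted at the origin on the work surface. World frame = base frame: x ahead of the robot, y to its left, z up, the work surface at z = 0. Lengths are in mm, angles in degrees, forces in N, time in s.
With the tool pointing down it reaches from about 300 to 850 mm from the base axis. Payload 4.2 kg.
Tool frame: the origin (TCP) lies midway between the tips of the shut fingers; the grasp point (between the pads) lies env.hold_point_z behind it (env.hold_point_z is the distance from the TCP to the grasp point, in mm); z points along the fingers, y is the line along which they close (so a half turn about z gives the same grasp; the last joint's range is limited). The gripper opens to 91 mm and grips with 3 to 60 N. Pads are 32 mm wide; open, the fingers measure 118 mm over their backs; the gripper's body (76 mm by 178 mm) begins 60 mm behind the grasp point.
Start: joints at [-72.766, 18.312, 89.639, -0, 72.044, -1.146], TCP at [181.316, -545.681, 213.976] pointing down, gripper open.
Joint ranges: [-177.97, 177.97], [-48.28, 115.42], [12.27, 149.76], [-77.06, 257.06], [2.81, 150.46], [-146.56, 146.56]. Speed limits (degrees/s): [147.25, 147.25, 180, 180, 180, 180].

## Interface

Orientations are given as [roll, pitch, yaw] about the fixed x, y, z axes, in that order (R = Rz(yaw) Ry(pitch) Rx(roll)).
In Python, from workcell import env, viewer, spotter gives the robot as it stands.
- The arm moves only by the tool apply_moves, never from a script. Its arguments are lists of equal length, an entry for each row: "delta_pos": the shift along the world's x, y, z normalised to -1 to 1, where 1 is 120 mm, a list of three; "rot": the turn, a rotation vector about the world's x, y, z normalised to -1 to 1, where 1 is 1.5 rad, a list of three; "hand": the opening, from 0 (shut) to 1 (fully open). A call has 1 to 10 rows; each row is the pose to reach, as a shift and turn from the pose commanded when the call began; what a row does not reach only later rows make up. A row lasts 1/12 s, in which the tool goes at most 41.7 mm and 7.16 degrees, less where a joint would pass 70% of its speed; a pose out of reach is approached as far as the arm can. A call with a number of a shift or a turn outside -1 to 1 is refused whole. A call with a gripper value outside its range is refused whole. The fingers move at their own pace and stop on an object; "newtons" is the grip in N (left out, the last holds). Time passes only in rows, so rows that repeat a pose let the fingers close. It gives the time, the measured TCP pose, the force, the opening and the grip force at its end, in the units of the state.
- env.state(): the state, without advancing time (a new reading comes with each control period).
- viewer.grab_frame(name): name is "scene" or "top"; returns a dict with "pixels" (480x640x3 uint8, red, green, blue), "camera_matrix" (3x3 intrinsics, pixels), "k1" (the pictures are not rectified: a ray, as slopes to the right and down, at radius r is drawn at 1 + k1 r^2 times it, then the intrinsics apply), "R" (3x3) and "t" (3): a world point X has camera coordinates R X + t. Camera axes: x right, y down, z forward; pixel columns grow to the right and rows downward; lengths in mm; the calibration is good to about 2 mm. A picture is of the moment at which its call begins. There is no depth.
- env.job_done(): hands the job in; it is judged then, once.
Trained networks look in a picture, given as the dict that the camera call returned (one of the last four; its "shot" number tells which), for a name from the list of things; names that differ only in an ending like _2 or _b are one class to them, and where a whole thing is asked for, a point or a joint stands for the part that bears it (a point fixed in the world has none). Each returns a list of dicts, best first, with "score" (0 to 1); they miss things now and then, are a little off and sometimes report something else, mostly with a low value. They report only what shows in the picture. A call takes as long as a camera call.
- spotter.trace(picture, query): "mask" (480x640 bool, what is visible of it) and "box" ([centre column, centre row, width, height] in pixels, round what is visible of it).
- spotter.landmark_of(picture, query): "position" ([column, row] in pixels: a listed point, or the origin of a listed thing).
The state is a dict: "time_s": time; "qpos": joint angles; "qvel": joint speeds; "effort": joint torques, N m; "ee_pos": TCP position; "ee_rot": TCP orientation; "force": force on the tool from outside, world axes, zero at the start; "torque": the same for the moment, N m; "gripper_width": finger opening in mm; "gripper_force": force on a finger pad.
Only numpy, scipy, OpenCV 4.12 (cv2) and the standard library are available. Lean on these libraries where they do the work, as an engineer would, in place of code of your own. Each camera call takes 0.05 s, during which the arm holds its last target. There are 200 camera calls.

## Task

Line the four blue-capped bottles up on the loading rail in order of size, one standing upright in the middle of each black pad: the largest on the pad next to the code reader, then step by step down to the smallest on the pad farthest from it. Do not knock any bottle over, do not disturb the rack of tubes, and let go of everything at the end.

Things in the scene. Friction and masses are not known exactly. Their poses are not given: they have to be found in the camera images.
- bottle_a: The largest of four round white plastic sample bottles with blue screw caps: body 48 mm in diameter with straight sides up to 82 mm, cap 35 mm in diameter, 104 mm tall in all. It stands upright on the bench at the start. Origin: centre of its underside; z is its axis, upward.
- bottle_b: The second largest of four round white plastic sample bottles with blue screw caps: body 40 mm in diameter with straight sides up to 64 mm, cap 29 mm in diameter, 86 mm tall in all. It stands upright on the bench at the start. Origin: centre of its underside; z is its axis, upward.
- bottle_c: The third largest of four round white plastic sample bottles with blue screw caps: body 33 mm in diameter with straight sides up to 46 mm, cap 24 mm in diameter, 68 mm tall in all. It stands upright on the bench at the start. Origin: centre of its underside; z is its axis, upward.
- bottle_d: The smallest of four round white plastic sample bottles with blue screw caps: body 26 mm in diameter with straight sides up to 28 mm, cap 19 mm in diameter, 50 mm tall in all. It stands upright on the bench at the start. Origin: centre of its underside; z is its axis, upward.
- pad1: One of four like black rubber pads, 52 mm across, 3 mm thick, fixed in a row 80 mm apart on the middle line of the fixed aluminium loading rail (80 x 460 mm, 8 mm thick; its place and direction vary). Origin: centre of the pad's underside; a bottle on it has its underside 11 mm above the bench. x runs across the rail, y along it. The pads' numbers say nothing of their order, which varies.
- pad2: One of four like black rubber pads, 52 mm across, 3 mm thick, fixed in a row 80 mm apart on the middle line of the fixed aluminium loading rail (80 x 460 mm, 8 mm thick; its place and direction vary). Origin: centre of the pad's underside; a bottle on it has its underside 11 mm above the bench. x runs across the rail, y along it. The pads' numbers say nothing of their order, which varies.
- pad3: One of four like black rubber pads, 52 mm across, 3 mm thick, fixed in a row 80 mm apart on the middle line of the fixed aluminium loading rail (80 x 460 mm, 8 mm thick; its place and direction vary). Origin: centre of the pad's underside; a bottle on it has its underside 11 mm above the bench. x runs across the rail, y along it. The pads' numbers say nothing of their order, which varies.
- pad4: One of four like black rubber pads, 52 mm across, 3 mm thick, fixed in a row 80 mm apart on the middle line of the fixed aluminium loading rail (80 x 460 mm, 8 mm thick; its place and direction vary). Origin: centre of the pad's underside; a bottle on it has its underside 11 mm above the bench. x runs across the rail, y along it. The pads' numbers say nothing of their order, which varies.
- reader: The code reader: a grey box, 50 mm across the rail, 40 mm along it, 55 mm tall, with black windows and a small red lamp on top, fixed on one end of the rail (which end varies) in line with the pads, 80 mm from the nearest pad's centre. The other end has only a low steel stop (20 mm wide, 14 mm tall). Origin: centre of its underside, 8 mm above the bench; x across the rail, y along it.
- tube_rack: A brass wire rack, 96 x 96 mm, filled with capped sample tubes, 106 mm tall, standing loose on the bench to the robot's left. A bystander. Origin: centre of its underside.

How it is judged:
By the outcome, as a careful person would: the job done as asked, in the order asked, and still so for the second after the job is handed in, with the robot touching nothing.
It also fails if it takes over 115 s, if anything falls off the work surface, if the arm or the gripper's body presses on something with over 40 N, if the wrist force passes 120 N, or if a joint passes its speed limit or range.

## Working session

There is one attempt and no reset: what is moved stays moved. The work goes in short steps, Python scripts to look and compute and a tool call to move; the robot and the scene stay as the last step left them, time stands still between calls to the robot, and variables do not carry over. Pictures are saved under pics/ and viewed, at most 14 in all, crops included, and the job is handed in when it is done.

Besides the shell and the picture viewer there is one more tool, called after ">>>" by a JSON object that holds its "op" and its "data". apply_moves: Moves the arm, as the interface text tells. Its arguments: {"type":"object","properties":{"delta_pos":{"type":"array"},"rot":{"type":"array"},"hand":{"type":"array"},"newtons":{"type":"number"}},"required":["delta_pos","rot","hand"]}

```bash
mkdir -p pics
cat > h.py <<'E'
import numpy as np, cv2
from workcell import env, viewer, spotter
def save(p,n): cv2.imwrite('pics/'+n, p['pixels'][:,:,::-1])
def ray(p,uv):
    K=np.array(p['camera_matrix']);d=np.array([(uv[0]-K[0,2])/K[0,0],(uv[1]-K[1,2])/K[1,1]])
    u=d.copy()
    for _ in range(20): u=d/(1+p['k1']*(u@u))
    R=np.array(p['R']);t=np.array(p['t'])
    return -R.T@t, R.T@np.array([u[0],u[1],1.])
def at_z(p,uv,z):
    o,d=ray(p,uv); return o+d*(z-o[2])/d[2]
def proj(p,X):
    c=np.array(p['R'])@np.array(X,float)+np.array(p['t']);u=c[:2]/c[2];u=u*(1+p['k1']*(u@u))
    K=np.array(p['camera_matrix']);return np.array([K[0,0]*u[0]+K[0,2],K[1,1]*u[1]+K[1,2]])
def tri(r1,r2):
    (a,d),(b,e)=r1,r2;A=np.stack([d,-e],1);s=np.linalg.lstsq(A,b-a,rcond=None)[0]
    P,Q=a+d*s[0],b+e*s[1];return (P+Q)/2,np.linalg.norm(P-Q)
E
python3 - <<'E'
from h import *
np.set_printoptions(precision=1,suppress=True)
print(env.hold_point_z, env.state())
for n in('top','scene'):
    p=viewer.grab_frame(n);save(p,n+'0.png')
    o,_=ray(p,(0,0));print(n,o)
    for q in('bottle_a','pad1','reader','tube_rack'):
        for r in spotter.landmark_of(p,q)[:6]: print(q,'lm',round(r['score'],2),np.array(r['position']),at_z(p,r['position'],{'b':0,'p':8,'r':8,'t':0}[q[0]])[:2])
        for r in spotter.trace(p,q)[:6]: print(q,'box',round(r['score'],2),np.array(r['box']))
E
```

```text
18.8 {'time_s': 0.0, 'qpos': array([-72.8,  18.4,  89.7,  -0. ,  72. ,  -1.1]), 'qvel': array([ 0.1, -0. , -0. ,  0. ,  0. , -0. ]), 'effort': array([  0. , -41.2, -23.2,   0.1,   0. ,  -0. ]), 'ee_pos': array([ 181.1, -545.2,  213.1]), 'ee_rot': array([-179.9,   -0. ,   18.4]), 'force': array([0.7, 0.9, 0.2]), 'torque': array([-0.,  0., -0.]), 'gripper_force': 0.0, 'gripper_width': 91.464401046083}
top [ 347.1  123.5 1062.4]
bottle_a lm 0.86 [387.9 275.9] [454.9 -54.8]
bottle_a lm 0.67 [336.2 271.3] [467.7  56.9]
bottle_a lm 0.64 [470.7 272.4] [ 457.6 -237.6]
bottle_a lm 0.62 [248.6 288.1] [436.2 245.3]
bottle_a box 0.96 [393.8 272.4  30.7  26. ]
bottle_a box 0.96 [478.  270.5  30.6  20.7]
bottle_a box 0.55 [245.6 288.3  16.9  20.8]
pad1 lm 0.91 [296.7 197.9] [630.8 138.9]
pad1 lm 0.83 [372.3 213.9] [591.2 -26.3]
pad1 lm 0.8 [411.3 213.7] [ 589.9 -112.7]
pad1 lm 0.59 [336.3 207.6] [607.1  52.4]
pad1 box 0.87 [409.3 213.4  21.8  20.7]
pad1 box 0.86 [298.6 199.   24.   19. ]
pad1 box 0.79 [373.1 209.1  24.5  24.1]
pad1 box 0.62 [334.1 206.9  21.1  22.2]
reader lm 0.94 [263.  193.1] [6
[... 506 characters left out ...]
2.8 188.2  12.1  29.8]
bottle_a box 0.63 [128.3 331.1  31.8  46.3]
bottle_a box 0.49 [256.7 244.9  12.6  20.1]
pad1 lm 0.89 [277.3 314.6] [601.5 -28.9]
pad1 lm 0.83 [343.9 268. ] [622.9 136.2]
pad1 lm 0.8 [314.7 292.3] [618.8  53. ]
pad1 lm 0.69 [241.7 336.8] [ 587.9 -102.3]
pad1 box 0.96 [277.6 313.9  29.6  19.9]
pad1 box 0.81 [344.4 269.1  27.1  26.5]
pad1 box 0.74 [314.  292.4  24.8  26.3]
pad1 box 0.69 [242.2 339.2  30.5  23.1]
reader lm 0.74 [370.7 250.3] [634.6 210.1]
reader lm 0.23 [315.8 201.3] [452.6 254.5]
reader box 0.75 [375.7 239.1  35.   35.1]
tube_rack lm 0.76 [409.1 175.8] [555.7 491.7]
tube_rack lm 0.47 [312.4 292.1] [611.3  55.5]
tube_rack box 0.66 [411.5 163.4  58.   64.1]
```

View pics/top0.png

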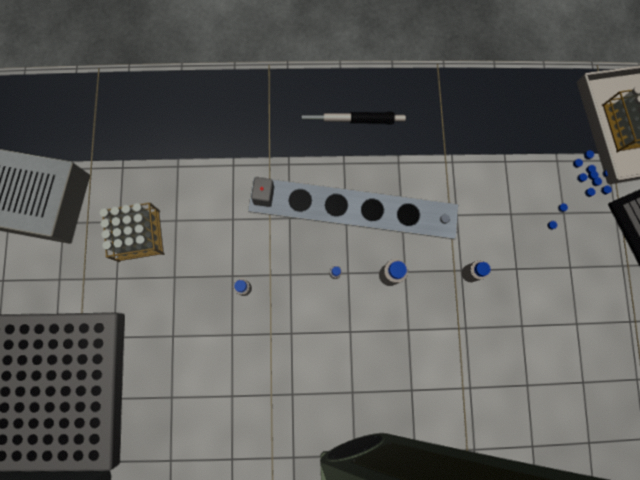

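View pics/scene0.png

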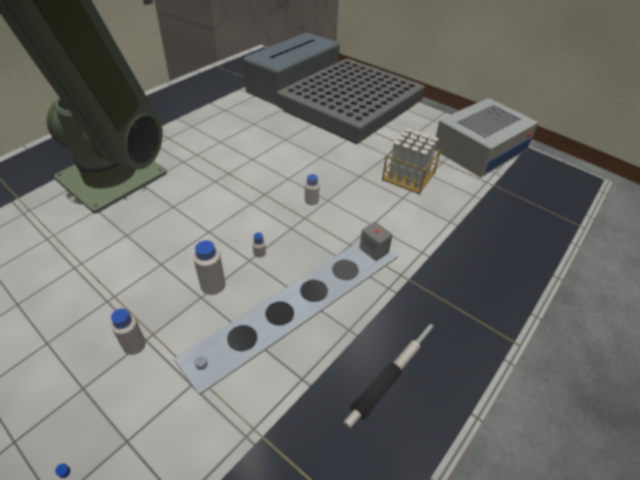

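The top view shows the reader at (262,190) and the pads at (299,200), (336,205), (372,210) and (409,214). The bottles are a (396,271), b (480,270), c (243,287) and d (336,271). The scene view agrees. Next I'll measure from the colour blobs in both views.

```bash
cat > meas.py <<'E'
from h import *
from scipy.optimize import least_squares
DIM=dict(a=(35,82,104),b=(29,64,86),c=(24,46,68),d=(19,28,50))
def blob(p,uv,win,f):
    im=p['pixels'].astype(int);m=f(im[...,0],im[...,1],im[...,2]).astype(np.uint8)
    n,l,s,c=cv2.connectedComponentsWithStats(m)
    k=[i for i in range(1,n) if np.linalg.norm(c[i]-uv)<win and s[i,4]>8]
    if not k: return None
    i=max(k,key=lambda i:s[i,4]); return c[i],s[i,4]
blue=lambda r,g,b:(b>r+40)&(b>g+25)
dark=lambda r,g,b:(r+g+b)<120
def cen(p,pts):
    h=cv2.convexHull(np.array([proj(p,x) for x in pts],np.float32));M=cv2.moments(h)
    return np.array([M['m10']/M['m00'],M['m01']/M['m00']])
A=np.linspace(0,2*np.pi,40,endpoint=False)
def ring(c,r,z): return np.stack([c[0]+r*np.cos(A),c[1]+r*np.sin(A),0*A+z],1)
def bottle(ps,k,guess,z0=0):
    d,h1,h2=DIM[k];obs=[]
    # h1..~4mm white shoulder, cap is the upper part
    for p in ps:
        o=blob(p,proj(p,[*guess,z0+h2-8]),22,blue);obs.append(o)
    def pts(v): return np.vstack([ring(v,d/2,v[2]),ring(v,d/2,v[2]-(h2-h1-5))])
    f=lambda v:np.concatenate([cen(p,pts(v))-o[0] for p,o in zip(ps,obs) if o])
    r=least_squares(f,[*guess,z0+h2]);return r.x,r.fun,[o and o[1] for o in obs]
def pad(ps,g):
    obs=[blob(p,proj(p,[*g,11]),12,dark) for p in ps]
    f=lambda v:np.concatenate([cen(p,ring(v,26,v[2]))-o[0] for p,o in zip(ps,obs) if o])
    r=least_squares(f,[*g,11]);return r.x,r.fun,[o and o[1] for o in obs]
E
python3 - <<'E'
from meas import *
np.set_printoptions(precision=1,suppress=True)
ps=[viewer.grab_frame(n) for n in('top','scene')]
for k,g in dict(a=(456,-54),b=(457,-236),c=(438,252),d=(471,58)).items(): print(k,*bottle(ps,k,g))
P=[]
for g in [(627,137),(613,53),(596,-27),(589,-108)]:
    r=pad(ps,g);print(*r);P.append(r[0])
P=np.array(P);i=np.arange(4)-1.5
sl=(i@P)/5;print('mean',P.mean(0),'step',sl,np.linalg.norm(sl[:2]),np.degrees(np.arctan2(sl[1],sl[0])))
u=sl/np.linalg.norm(sl)*80
for j in i: print(P.mean(0)+u*j)
E
```

```text
a [457. -57. 108.] [-0.2  0.  -0.6  0.8] [np.int32(251), np.int32(231)]
b [ 455.8 -233.6   89.9] [-0.5  0.3 -0.2  0.1] [np.int32(175), np.int32(221)]
c [435.6 255.2  72.9] [ 0.   0.4 -1.1  0.8] [np.int32(114), np.int32(55)]
d [465.9  57.7  60.2] [ 1.5 -1.6 -1.5 -0.2] [np.int32(66), np.int32(53)]
[625.8 135.1  11. ] [-1.5 -0.1] [np.int32(342), None]
[613.1  53.1  11. ] [ 0.1 -0. ] [np.int32(351), None]
[601.2 -27.   11. ] [ 0.6 -0.2] [np.int32(354), None]
[ 588.3 -105.2   10.9] [ 0.2 -0. ] [np.int32(354), None]
mean [607.1  14.   11. ] step [-12.4 -80.1  -0. ] 81.06840995480943 -98.81380016466694
[625.5 132.6  11. ]
[613.2  53.5  11. ]
[601.  -25.5  11. ]
[ 588.7 -104.6   10.9]
```

```bash
sed -i 's/least_squares(f,\(\[[^]]*\]\))/least_squares(f,\1,diff_step=1e-3)/; s/<120/<165/' meas.py
cat > m1.py <<'E'
from meas import *
np.set_printoptions(precision=1,suppress=True)
ps=[viewer.grab_frame(n) for n in('top','scene')]
for k,g in dict(a=(456,-54),b=(457,-236),c=(438,252),d=(471,58)).items():
    print(k,*bottle(ps,k,g),*[bottle([q],k,g)[0][:2] for q in ps])
P=[]
for g in [(627,137),(613,53),(596,-27),(589,-108)]:
    r=pad(ps,g);print(*r,blob(ps[1],proj(ps[1],[*g,11]),12,dark));P.append(r[0])
P=np.array(P);i=np.arange(4)-1.5
sl=(i@P)/5;print('mean',P.mean(0),'step',sl,np.linalg.norm(sl[:2]),np.degrees(np.arctan2(sl[1],sl[0])))
u=sl/np.linalg.norm(sl)*80
for j in i: print(P.mean(0)+u*j)
for g in P: u=proj(ps[1],g).astype(int);print(ps[1]['pixels'][u[1],u[0]],end='')
print(proj(ps[1],P[0]))
E
grep -n diff_step meas.py | wc -l; python3 m1.py
```

```text
2
a [457.3 -56.4 109.7] [-0.3 -0.2 -0.4  0. ] [np.int32(250), np.int32(231)] [457.4 -57.9] [454.2 -53.8]
b [ 456.5 -233.8   91.1] [-0.3 -0.1 -0.3  0. ] [np.int32(174), np.int32(221)] [ 456.7 -236.3] [ 454.6 -233. ]
c [436.9 255.6  75.1] [-0.4 -0.3 -0.5  0.1] [np.int32(114), np.int32(55)] [436.8 255.8] [436.9 257.4]
d [464.   61.5  55.5] [-0.5 -0.4 -0.6  0.1] [np.int32(66), np.int32(53)] [464.   60.1] [465.6  61.7]
[625.5 132.3  10.5] [-0. -0.] [np.int32(373), None] None
[613.2  53.4  11. ] [0. 0.] [np.int32(377), None] None
[601.7 -24.9   9.3] [-0.4 -0.3 -0.4  0.1] [np.int32(377), np.int32(390)] (array([279.3, 313.1]), np.int32(390))
[594.  -96.8  11.6] [-3.6 -2.6 -3.4  0.4] [np.int32(383), np.int32(110)] (array([249.7, 335.5]), np.int32(110))
mean [608.6  16.   10.6] step [-10.6 -76.6   0.1] 77.30053701449879 -97.88826317942127
[625.1 134.8  10.4]
[614.1  55.6  10.5]
[603.1 -23.6  10.7]
[ 592.1 -102.9   10.8]
[82 84 83][62 62 62][52 52 53][54 55 55][343.8 268.9]
```

>>> {"op": "apply_moves", "data": {"delta_pos": [[1,1,0],[1,1,0],[1,1,0],[1,1,0],[1,1,0],[1,1,0],[1,1,0],[1,1,0],[1,1,0],[1,1,0]], "rot": [[0,0,0.731],[0,0,0.731],[0,0,0.731],[0,0,0.731],[0,0,0.731],[0,0,0.731],[0,0,0.731],[0,0,0.731],[0,0,0.731],[0,0,0.731]], "hand": [1,1,1,1,1,1,1,1,1,1], "newtons": 15}}

```text
time_s: 1.93
ee_pos: [301.4, -425.6, 214.0]
ee_rot: [180.0, 0.0, 81.3]
force: [-0.0, 0.2, 0.4]
gripper_width: 91.4
gripper_force: 0.0
```

```bash
cat > m2.py <<'E'
from meas import *
import meas
np.set_printoptions(precision=1,suppress=True)
ps=[viewer.grab_frame(n) for n in('top','scene')]
def od(p,g,th):
    return blob(p,proj(p,[*g,11]),12,lambda r,g,b:(r+g+b)<th)
P=[]
for g in [(625.5,133),(613,53),(601,-25),(589,-104)]:
    for th in (200,260,290):
        obs=[od(ps[0],g,165),od(ps[1],g,th)]
        if obs[1] is None or obs[1][1]<300 or obs[1][1]>600: continue
        f=lambda v:np.concatenate([cen(p,ring(v,26,v[2]))-o[0] for p,o in zip(ps,obs)])
        f1=lambda v:cen(ps[0],ring(v,26,11))-obs[0][0]
        f2=lambda v:cen(ps[1],ring(v,26,11))-obs[1][0]
        r=least_squares(f,[*g,11],diff_step=1e-3);print(th,r.x,r.fun,obs[1][1],least_squares(f1,g,diff_step=1e-3).x,least_squares(f2,g,diff_step=1e-3).x)
E
python3 m2.py
```

```text
260 [626.7 133.1   9.2] [-0.3 -0.3 -0.4  0.1] 312 [625.4 132.4] [628.1 132.5]
290 [626.6 133.1   9.5] [-0.3 -0.3 -0.4  0.1] 357 [625.4 132.4] [627.8 132.6]
260 [614.2  54.    9.2] [-0.3 -0.2 -0.3  0. ] 418 [613.2  53.6] [615.4  53.3]
290 [614.1  54.1   9.6] [-0.3 -0.3 -0.3  0.1] 436 [613.2  53.6] [615.2  53.7]
200 [601.7 -25.    9.5] [-0.4 -0.3 -0.4  0.1] 443 [600.6 -25.6] [603.  -25.2]
260 [601.7 -25.1   9.4] [-0.4 -0.3 -0.4  0.1] 494 [600.6 -25.6] [602.9 -25.4]
290 [601.7 -25.    9.4] [-0.4 -0.3 -0.4  0.1] 514 [600.6 -25.6] [603.  -25.3]
200 [ 589.6 -103.4    9.5] [-0.7 -0.5 -0.7  0.1] 475 [ 588.  -104.6] [ 591.1 -103.1]
260 [ 589.3 -104.     9.1] [-0.5 -0.4 -0.5  0.1] 556 [ 588.  -104.6] [ 590.8 -104.1]
290 [ 589.3 -104.     9. ] [-0.5 -0.3 -0.4  0.1] 580 [ 588.  -104.6] [ 590.9 -104.2]
```

>>> {"op": "apply_moves", "data": {"delta_pos": [[1,1,0],[1,1,0],[1,1,0],[1,1,0],[1,1,0]], "rot": [[0,0,0],[0,0,0],[0,0,0],[0,0,0],[0,0,0]], "hand": [1,1,1,1,1]}}

```text
time_s: 2.45
ee_pos: [425.3, -301.4, 214.1]
ee_rot: [179.9, -0.2, 81.4]
force: [0.1, 0.1, 0.2]
gripper_width: 91.2
gripper_force: 0.0
```

>>> {"op": "apply_moves", "data": {"delta_pos": [[0.293,0.595,-0.7],[0.293,0.595,-0.7],[0.293,0.595,-0.7],[0.293,0.595,-0.7],[0.293,0.595,-0.7]], "rot": [[0,0,0],[0,0,0],[0,0,0],[0,0,0],[0,0,0]], "hand": [1,1,1,1,1]}}

```text
time_s: 2.87
ee_pos: [455.9, -233.6, 129.0]
ee_rot: [-179.8, -0.0, 81.3]
force: [0.0, 0.0, 0.5]
gripper_width: 91.9
gripper_force: 0.0
```

Run:
```python
from meas import *
ps=[viewer.grab_frame(n) for n in('top','scene')]
save(ps[1],'s1.png');print(env.state()['ee_pos'])
```

```text
[ 457.04152297 -235.48826871  130.99695017]
```

View pics/s1.png

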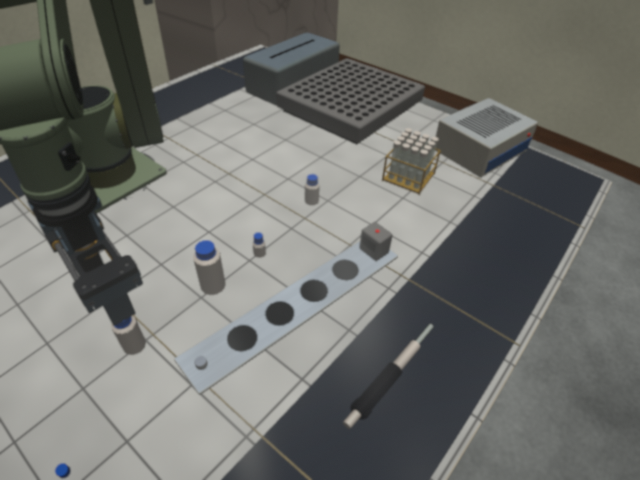

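The gripper sits right over bottle b at (125,330), with the fingers straddling it along x. I'll descend now.

>>> {"op": "apply_moves", "data": {"delta_pos": [[0,0,-0.2],[0,0,-0.4],[0,0,-0.6],[0,0,-0.8],[0,0,-0.875],[0,0,-0.875],[0,0,-0.875]], "rot": [[0,0,0],[0,0,0],[0,0,0],[0,0,0],[0,0,0],[0,0,0],[0,0,0]], "hand": [1,1,1,1,1,1,1]}}

```text
time_s: 3.55
ee_pos: [457.1, -235.5, 26.0]
ee_rot: [179.9, 0.0, 81.1]
force: [0.4, -1.2, -0.9]
gripper_width: 91.4
gripper_force: 0.0
```

>>> {"op": "apply_moves", "data": {"delta_pos": [[0,0,0],[0,0,0],[0,0,0],[0,0,0],[0,0,0],[0,0,0],[0,0,0],[0,0,0],[0,0,0],[0,0,0]], "rot": [[0,0,0],[0,0,0],[0,0,0],[0,0,0],[0,0,0],[0,0,0],[0,0,0],[0,0,0],[0,0,0],[0,0,0]], "hand": [0.36,0.36,0.36,0.36,0.36,0.36,0.36,0.36,0.36,0.36], "newtons": 15}}

```text
time_s: 4.38
ee_pos: [456.6, -234.3, 25.0]
ee_rot: [180.0, -0.0, 81.2]
force: [0.4, -0.1, 0.5]
gripper_width: 40.1
gripper_force: 15.0
```

>>> {"op": "apply_moves", "data": {"delta_pos": [[0,0,0.2],[0,0,0.45],[0,0,0.7],[0,0,0.917],[0,0,0.917],[0,0,0.917]], "rot": [[0,0,0],[0,0,0],[0,0,0],[0,0,0],[0,0,0],[0,0,0]], "hand": [0.36,0.36,0.36,0.36,0.36,0.36], "newtons": 20}}

```text
time_s: 4.88
ee_pos: [456.9, -234.6, 135.9]
ee_rot: [179.9, 0.1, 81.2]
force: [-0.1, 1.6, -1.4]
gripper_width: 39.7
gripper_force: 20.0
```

>>> {"op": "apply_moves", "data": {"delta_pos": [[0.15,0.25,0],[0.3,0.5,0],[0.45,0.75,0],[0.6,1,0]], "rot": [[0,0,0],[0,0,0],[0,0,0],[0,0,0]], "hand": [0.36,0.36,0.36,0.36]}}

```text
time_s: 5.22
ee_pos: [527.5, -112.8, 132.7]
ee_rot: [-179.7, -0.0, 81.2]
force: [0.0, -0.3, -0.9]
gripper_width: 39.6
gripper_force: 20.0
```

>>> {"op": "apply_moves", "data": {"delta_pos": [[0.15,0.25,0],[0.3,0.5,0],[0.45,0.75,0],[0.6,1,0]], "rot": [[0,0,0],[0,0,0],[0,0,0],[0,0,0]], "hand": [0.36,0.36,0.36,0.36]}}

```text
time_s: 5.55
ee_pos: [599.6, 7.3, 132.4]
ee_rot: [-179.7, 0.0, 81.2]
force: [-0.3, -0.7, -1.1]
gripper_width: 39.3
gripper_force: 20.0
```

>>> {"op": "apply_moves", "data": {"delta_pos": [[0.06,0.2,0],[0.114,0.403,0],[0.114,0.403,0],[0.114,0.403,0],[0.114,0.403,-0.3],[0.114,0.403,-0.5],[0.114,0.403,-0.5],[0.114,0.403,-0.5]], "rot": [[0,0,0],[0,0,0],[0,0,0],[0,0,0],[0,0,0],[0,0,0],[0,0,0],[0,0,0]], "hand": [0.36,0.36,0.36,0.36,0.36,0.36,0.36,0.36]}}

```text
time_s: 6.22
ee_pos: [612.3, 53.0, 73.1]
ee_rot: [-179.7, 0.1, 81.1]
force: [0.7, 0.1, -1.0]
gripper_width: 40.1
gripper_force: 20.0
```

```bash
cat > chk.py <<'E'
import sys
from meas import *
np.set_printoptions(precision=1,suppress=True)
k,x,y,z=sys.argv[1],*map(float,sys.argv[2:5])
ps=[viewer.grab_frame(n) for n in('top','scene')]
if len(sys.argv)>5:
    c=cv2.resize(np.hstack([q['pixels'][int(v[1])-70:int(v[1])+70,int(v[0])-90:int(v[0])+90] for q in ps for v in [proj(q,[x,y,z+40])]]),None,fx=2.2,fy=2.2)
    cv2.imwrite('pics/'+sys.argv[5],c[:,:,::-1])
print(*bottle(ps,k,(x,y),z));print(env.state()['ee_pos'],env.state()['ee_rot'])
E
python3 chk.py b 614.2 54.1 50 c1.png
```

```text
[603.9  56.3 144.1] [ 0. -0.] [None, np.int32(17)]
[614.9  53.4  76. ] [179.9  -0.   81.2]
```

View pics/c1.png

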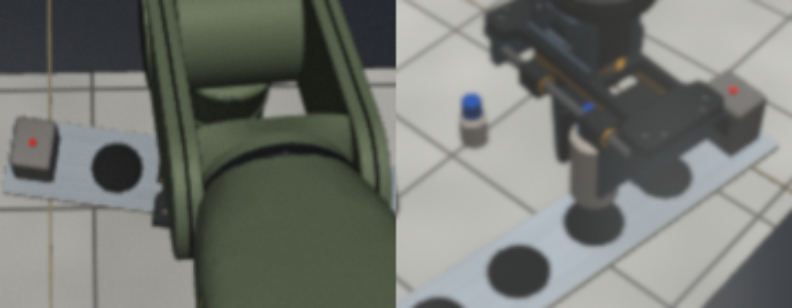

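The crops show b held upright over the second pad. I'll lower it and release.

>>> {"op": "apply_moves", "data": {"delta_pos": [[0,0,-0.1],[0,0,-0.18],[0,0,-0.25],[0,0,-0.29],[0,0,-0.31],[0,0,-0.317],[0,0,-0.32],[0,0,-0.32]], "rot": [[0,0,0],[0,0,0],[0,0,0],[0,0,0],[0,0,0],[0,0,0],[0,0,0],[0,0,0]], "hand": [0.36,0.36,0.36,0.36,0.36,0.36,0.36,0.36]}}

```text
time_s: 6.98
ee_pos: [614.4, 54.1, 36.9]
ee_rot: [180.0, -0.0, 81.2]
force: [0.1, -0.6, -1.0]
gripper_width: 39.6
gripper_force: 20.0
```

>>> {"op": "apply_moves", "data": {"delta_pos": [[0,0,-0.005],[0,0,-0.008],[0,0,-0.008],[0,0,-0.008]], "rot": [[0,0,0],[0,0,0],[0,0,0],[0,0,0]], "hand": [0.36,0.36,0.36,0.36]}}

```text
time_s: 7.32
ee_pos: [614.4, 54.1, 36.1]
ee_rot: [180.0, -0.0, 81.2]
force: [-0.0, 0.5, 0.6]
gripper_width: 39.8
gripper_force: 20.0
```

>>> {"op": "apply_moves", "data": {"delta_pos": [[0,0,0],[0,0,0],[0,0,0],[0,0,0],[0,0,0],[0,0,0],[0,0,0]], "rot": [[0,0,0],[0,0,0],[0,0,0],[0,0,0],[0,0,0],[0,0,0],[0,0,0]], "hand": [0.5,0.5,1,1,1,1,1]}}

```text
time_s: 7.9
ee_pos: [614.2, 54.0, 35.6]
ee_rot: [180.0, 0.0, 81.2]
force: [-1.0, 0.4, -0.7]
gripper_width: 76.3
gripper_force: 0.0
```

>>> {"op": "apply_moves", "data": {"delta_pos": [[0,0,0.15],[0,0,0.4],[0,0,0.7],[0,0,0.953],[0,0,0.953]], "rot": [[0,0,0],[0,0,0],[0,0,0],[0,0,0],[0,0,0]], "hand": [1,1,1,1,1]}}

```text
time_s: 8.32
ee_pos: [618.2, 54.4, 157.1]
ee_rot: [179.3, -0.2, 81.2]
force: [0.3, -0.1, 0.8]
gripper_width: 90.9
gripper_force: 0.0
```

>>> {"op": "apply_moves", "data": {"delta_pos": [[-0.25,-0.2,0],[-0.5,-0.4,0],[-0.75,-0.6,0],[-1,-0.8,0],[-1,-0.8,0]], "rot": [[0,0,0],[0,0,0],[0,0,0],[0,0,0],[0,0,0]], "hand": [1,1,1,1,1]}}

```text
time_s: 8.73
ee_pos: [487.7, -44.5, 149.3]
ee_rot: [-179.6, 0.1, 81.1]
force: [-0.9, 0.4, 0.1]
gripper_width: 91.2
gripper_force: 0.0
```

```bash
python3 chk.py b 614.2 54.1 11 c2.png
python3 - <<'E'
from meas import *
np.set_printoptions(precision=1,suppress=True)
ps=[viewer.grab_frame('scene')]
for z in (0,): print('a',bottle(ps,'a',(456,-56))[0])
E
```

```text
[613.6  54.5 103.1] [-0.5 -0.4 -0.5  0.1] [np.int32(168), np.int32(167)]
[493.5 -42.5 150.1] [180.   -0.   81.1]
a [454.9 -53.8 106.1]
```

View pics/c2.png

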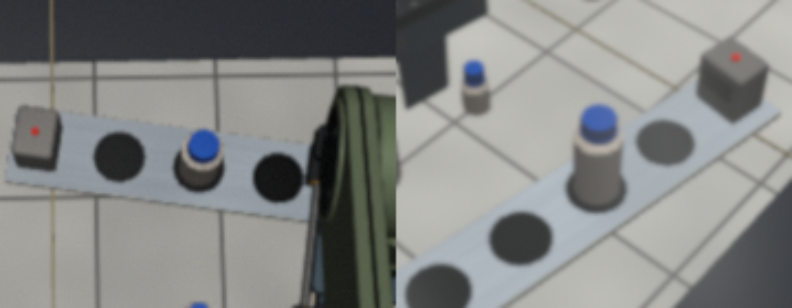

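Bottle b stands on its pad, within 1 mm of the centre. Bottle a is next.

>>> {"op": "apply_moves", "data": {"delta_pos": [[-0.2,-0.08,0],[-0.308,-0.121,0],[-0.308,-0.121,0],[-0.308,-0.121,-0.1],[-0.308,-0.121,-0.3],[-0.308,-0.121,-0.5],[-0.308,-0.121,-0.7],[-0.308,-0.121,-0.917],[-0.308,-0.121,-0.917],[-0.308,-0.121,-0.917]], "rot": [[0,0,0],[0,0,0],[0,0,0],[0,0,0],[0,0,0],[0,0,0],[0,0,0],[0,0,0],[0,0,0],[0,0,0]], "hand": [1,1,1,1,1,1,1,1,1,1]}}

```text
time_s: 9.72
ee_pos: [457.9, -55.8, 39.2]
ee_rot: [-179.9, -0.0, 81.3]
force: [0.4, -0.3, -0.5]
gripper_width: 90.8
gripper_force: 0.0
```

>>> {"op": "apply_moves", "data": {"delta_pos": [[0,0,0],[0,0,0],[0,0,0],[0,0,0],[0,0,0],[0,0,0],[0,0,0],[0,0,0],[0,0,0],[0,0,0]], "rot": [[0,0,0],[0,0,0],[0,0,0],[0,0,0],[0,0,0],[0,0,0],[0,0,0],[0,0,0],[0,0,0],[0,0,0]], "hand": [0.44,0.44,0.44,0.44,0.44,0.44,0.44,0.44,0.44,0.44], "newtons": 20}}

```text
time_s: 10.55
ee_pos: [457.5, -56.5, 40.3]
ee_rot: [180.0, 0.0, 81.2]
force: [-0.3, -0.1, 4.3]
gripper_width: 47.8
gripper_force: 20.0
```

>>> {"op": "apply_moves", "data": {"delta_pos": [[0,0,0.1],[0,0,0.3],[0,0,0.55],[0,0,0.8],[0,0,0.917],[0,0,0.917]], "rot": [[0,0,0],[0,0,0],[0,0,0],[0,0,0],[0,0,0],[0,0,0]], "hand": [0.44,0.44,0.44,0.44,0.44,0.44], "newtons": 25}}

```text
time_s: 11.05
ee_pos: [459.2, -56.7, 152.9]
ee_rot: [179.6, -0.0, 81.2]
force: [0.3, -0.2, -2.2]
gripper_width: 47.3
gripper_force: 25.0
```

>>> {"op": "apply_moves", "data": {"delta_pos": [[0.15,0.17,0],[0.34,0.38,0],[0.52,0.58,0],[0.706,0.79,0]], "rot": [[0,0,0],[0,0,0],[0,0,0],[0,0,0]], "hand": [0.44,0.44,0.44,0.44]}}

```text
time_s: 11.38
ee_pos: [541.4, 39.2, 148.0]
ee_rot: [-179.8, 0.1, 81.2]
force: [0.4, -1.6, -0.3]
gripper_width: 47.5
gripper_force: 25.0
```

>>> {"op": "apply_moves", "data": {"delta_pos": [[0.17,0.19,0],[0.34,0.38,0],[0.52,0.58,0],[0.65,0.73,0],[0.706,0.79,0],[0.706,0.79,0],[0.706,0.79,0]], "rot": [[0,0,0],[0,0,0],[0,0,0],[0,0,0],[0,0,0],[0,0,0],[0,0,0]], "hand": [0.44,0.44,0.44,0.44,0.44,0.44,0.44]}}

```text
time_s: 11.97
ee_pos: [625.3, 132.6, 148.2]
ee_rot: [-179.8, 0.1, 81.2]
force: [-0.6, -0.5, -1.5]
gripper_width: 47.4
gripper_force: 25.0
```

>>> {"op": "apply_moves", "data": {"delta_pos": [[0,0,-0.2],[0,0,-0.4],[0,0,-0.6],[0,0,-0.7],[0,0,-0.76],[0,0,-0.79],[0,0,-0.81],[0,0,-0.81],[0,0,-0.81]], "rot": [[0,0,0],[0,0,0],[0,0,0],[0,0,0],[0,0,0],[0,0,0],[0,0,0],[0,0,0],[0,0,0]], "hand": [0.44,0.44,0.44,0.44,0.44,0.44,0.44,0.44,0.44]}}

```text
time_s: 12.72
ee_pos: [627.4, 133.2, 54.0]
ee_rot: [179.9, -0.0, 81.2]
force: [0.4, -0.3, -0.7]
gripper_width: 47.5
gripper_force: 25.0
```

>>> {"op": "apply_moves", "data": {"delta_pos": [[0,0,-0.005],[0,0,-0.01],[0,0,-0.015],[0,0,-0.015],[0,0,-0.015]], "rot": [[0,0,0],[0,0,0],[0,0,0],[0,0,0],[0,0,0]], "hand": [0.44,0.44,0.44,0.44,0.44]}}

```text
time_s: 13.13
ee_pos: [626.9, 133.3, 51.4]
ee_rot: [180.0, -0.0, 81.2]
force: [-0.1, 0.2, -0.9]
gripper_width: 47.5
gripper_force: 25.0
```

>>> {"op": "apply_moves", "data": {"delta_pos": [[0,0,-0.004],[0,0,-0.006],[0,0,-0.006],[0,0,-0.006]], "rot": [[0,0,0],[0,0,0],[0,0,0],[0,0,0]], "hand": [0.44,0.44,0.44,0.44]}}

```text
time_s: 13.47
ee_pos: [626.9, 133.3, 51.3]
ee_rot: [179.9, -0.0, 81.2]
force: [-1.4, 0.7, 5.4]
gripper_width: 47.8
gripper_force: 25.0
```

>>> {"op": "apply_moves", "data": {"delta_pos": [[0,0,0],[0,0,0],[0,0,0],[0,0,0],[0,0,0],[0,0,0],[0,0,0]], "rot": [[0,0,0],[0,0,0],[0,0,0],[0,0,0],[0,0,0],[0,0,0],[0,0,0]], "hand": [0.6,0.6,1,1,1,1,1]}}

```text
time_s: 14.05
ee_pos: [626.6, 133.1, 50.2]
ee_rot: [-180.0, 0.0, 81.2]
force: [0.8, -0.1, -1.1]
gripper_width: 85.1
gripper_force: 0.0
```

>>> {"op": "apply_moves", "data": {"delta_pos": [[0,0,0.15],[0,0,0.4],[0,0,0.65],[0,0,0.83],[0,0,0.83]], "rot": [[0,0,0],[0,0,0],[0,0,0],[0,0,0],[0,0,0]], "hand": [1,1,1,1,1]}}

```text
time_s: 14.47
ee_pos: [629.7, 133.8, 155.6]
ee_rot: [179.4, -0.2, 81.2]
force: [0.9, -0.5, 0.6]
gripper_width: 91.3
gripper_force: 0.0
```

>>> {"op": "apply_moves", "data": {"delta_pos": [[-0.25,0.1,0],[-0.5,0.2,0],[-0.75,0.4,0],[-1,0.6,0],[-1,0.6,0]], "rot": [[0,0,0],[0,0,0],[0,0,0],[0,0,0],[0,0,0]], "hand": [1,1,1,1,1]}}

```text
time_s: 14.88
ee_pos: [500.8, 207.6, 149.2]
ee_rot: [-179.7, 0.0, 81.4]
force: [-0.2, -0.7, 0.1]
gripper_width: 91.4
gripper_force: 0.0
```

```bash
python3 chk.py a 626.7 133.1 11 c3.png;  python3 chk.py b 614.2 54.1 11; python3 chk.py c 437 256 0
```

```text
[626.2 133.4 121.1] [-0.6 -0.6 -0.7  0.1] [np.int32(243), np.int32(202)]
[505.6 205.7 149.6] [-180.     0.    81.3]
[613.6  54.5 103. ] [-0.4 -0.4 -0.5  0.1] [np.int32(167), np.int32(164)]
[507.3 204.9 149.7] [180.    0.   81.2]
[435.4 259.4  72.7] [0. 0.] [None, np.int32(56)]
[507.6 204.5 149.6] [180.    0.   81.1]
```

View pics/c3.png

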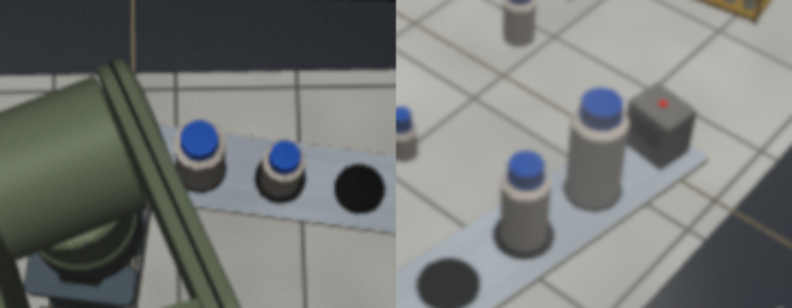

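Both bottles stand centred on their pads. Bottle c is next.

>>> {"op": "apply_moves", "data": {"delta_pos": [[-0.25,0.18,0],[-0.5,0.36,0],[-0.582,0.42,0],[-0.582,0.42,0],[-0.582,0.42,-0.2],[-0.582,0.42,-0.45],[-0.582,0.42,-0.7],[-0.582,0.42,-0.9],[-0.582,0.42,-1],[-0.582,0.42,-1]], "rot": [[0,0,0],[0,0,0],[0,0,0],[0,0,0],[0,0,0],[0,0,0],[0,0,0],[0,0,0],[0,0,0],[0,0,0]], "hand": [1,1,1,1,1,1,1,1,1,1]}}

```text
time_s: 16.02
ee_pos: [436.4, 253.7, 27.0]
ee_rot: [-179.8, 0.2, 81.1]
force: [-0.5, 0.5, 0.5]
gripper_width: 91.2
gripper_force: 0.0
```

>>> {"op": "apply_moves", "data": {"delta_pos": [[0,0,-0.07],[0,0,-0.13],[0,0,-0.167],[0,0,-0.167],[0,0,-0.167]], "rot": [[0,0,0],[0,0,0],[0,0,0],[0,0,0],[0,0,0]], "hand": [1,1,1,1,1]}}

```text
time_s: 16.43
ee_pos: [437.1, 255.6, 10.1]
ee_rot: [180.0, -0.0, 81.2]
force: [-0.9, 0.8, -0.1]
gripper_width: 91.1
gripper_force: 0.0
```

>>> {"op": "apply_moves", "data": {"delta_pos": [[0,0,0],[0,0,0],[0,0,0],[0,0,0],[0,0,0],[0,0,0],[0,0,0],[0,0,0],[0,0,0],[0,0,0]], "rot": [[0,0,0],[0,0,0],[0,0,0],[0,0,0],[0,0,0],[0,0,0],[0,0,0],[0,0,0],[0,0,0],[0,0,0]], "hand": [0.28,0.28,0.28,0.28,0.28,0.28,0.28,0.28,0.28,0.28], "newtons": 15}}

```text
time_s: 17.27
ee_pos: [436.8, 255.6, 9.9]
ee_rot: [180.0, -0.0, 81.2]
force: [-0.6, 0.8, 0.4]
gripper_width: 32.5
gripper_force: 15.0
```

>>> {"op": "apply_moves", "data": {"delta_pos": [[0,0,0.1],[0,0,0.3],[0,0,0.55],[0,0,0.8],[0,0,1],[0,0,1]], "rot": [[0,0,0],[0,0,0],[0,0,0],[0,0,0],[0,0,0],[0,0,0]], "hand": [0.28,0.28,0.28,0.28,0.28,0.28], "newtons": 20}}

```text
time_s: 17.77
ee_pos: [439.6, 257.2, 134.7]
ee_rot: [179.5, -0.4, 81.2]
force: [1.1, 0.6, -0.1]
gripper_width: 32.5
gripper_force: 20.0
```

>>> {"op": "apply_moves", "data": {"delta_pos": [[0.1,-0.17,0],[0.22,-0.37,0],[0.34,-0.58,0],[0.458,-0.779,0]], "rot": [[0,0,0],[0,0,0],[0,0,0],[0,0,0]], "hand": [0.28,0.28,0.28,0.28]}}

```text
time_s: 18.1
ee_pos: [491.5, 160.9, 128.9]
ee_rot: [-179.9, 0.0, 81.2]
force: [-0.0, 1.3, -0.4]
gripper_width: 32.8
gripper_force: 20.0
```

>>> {"op": "apply_moves", "data": {"delta_pos": [[0.11,-0.19,0],[0.22,-0.38,0],[0.34,-0.58,0],[0.458,-0.779,0]], "rot": [[0,0,0],[0,0,0],[0,0,0],[0,0,0]], "hand": [0.28,0.28,0.28,0.28]}}

```text
time_s: 18.43
ee_pos: [546.5, 67.3, 128.7]
ee_rot: [-179.9, 0.0, 81.2]
force: [-0.6, -0.0, -0.6]
gripper_width: 32.5
gripper_force: 20.0
```

>>> {"op": "apply_moves", "data": {"delta_pos": [[0.11,-0.19,0],[0.22,-0.38,0],[0.34,-0.58,0],[0.42,-0.72,0],[0.458,-0.78,0],[0.458,-0.78,0],[0.458,-0.78,0]], "rot": [[0,0,0],[0,0,0],[0,0,0],[0,0,0],[0,0,0],[0,0,0],[0,0,0]], "hand": [0.28,0.28,0.28,0.28,0.28,0.28,0.28]}}

```text
time_s: 19.02
ee_pos: [600.8, -24.6, 128.9]
ee_rot: [-179.9, -0.0, 81.2]
force: [-0.1, -0.9, -0.1]
gripper_width: 32.3
gripper_force: 20.0
```

>>> {"op": "apply_moves", "data": {"delta_pos": [[0,0,-0.2],[0,0,-0.4],[0,0,-0.6],[0,0,-0.75],[0,0,-0.84],[0,0,-0.88],[0,0,-0.9],[0,0,-0.9],[0,0,-0.9]], "rot": [[0,0,0],[0,0,0],[0,0,0],[0,0,0],[0,0,0],[0,0,0],[0,0,0],[0,0,0],[0,0,0]], "hand": [0.28,0.28,0.28,0.28,0.28,0.28,0.28,0.28,0.28]}}

```text
time_s: 19.77
ee_pos: [602.4, -24.8, 22.9]
ee_rot: [179.9, -0.0, 81.2]
force: [-0.1, -0.9, -1.1]
gripper_width: 32.8
gripper_force: 20.0
```

>>> {"op": "apply_moves", "data": {"delta_pos": [[0,0,-0.004],[0,0,-0.008],[0,0,-0.011],[0,0,-0.011],[0,0,-0.011]], "rot": [[0,0,0],[0,0,0],[0,0,0],[0,0,0],[0,0,0]], "hand": [0.28,0.28,0.28,0.28,0.28]}}

```text
time_s: 20.18
ee_pos: [601.8, -25.1, 20.9]
ee_rot: [180.0, -0.0, 81.2]
force: [0.6, -1.2, 1.2]
gripper_width: 32.6
gripper_force: 20.0
```

>>> {"op": "apply_moves", "data": {"delta_pos": [[0,0,0],[0,0,0],[0,0,0],[0,0,0],[0,0,0],[0,0,0],[0,0,0]], "rot": [[0,0,0],[0,0,0],[0,0,0],[0,0,0],[0,0,0],[0,0,0],[0,0,0]], "hand": [0.45,0.45,1,1,1,1,1]}}

```text
time_s: 20.77
ee_pos: [601.7, -25.0, 20.5]
ee_rot: [180.0, -0.0, 81.2]
force: [-0.1, 0.3, -0.2]
gripper_width: 71.4
gripper_force: 0.0
```

>>> {"op": "apply_moves", "data": {"delta_pos": [[0,0,0.15],[0,0,0.4],[0,0,0.7],[0,0,0.95],[0,0,1],[0,0,1]], "rot": [[0,0,0],[0,0,0],[0,0,0],[0,0,0],[0,0,0],[0,0,0]], "hand": [1,1,1,1,1,1]}}

```text
time_s: 21.27
ee_pos: [603.2, -25.1, 143.3]
ee_rot: [179.7, -0.0, 81.2]
force: [0.1, 0.5, 0.6]
gripper_width: 90.9
gripper_force: 0.0
```

>>> {"op": "apply_moves", "data": {"delta_pos": [[-0.25,0,0],[-0.5,0,0],[-0.75,0,0],[-1,0,0],[-1,0,0]], "rot": [[0,0,0],[0,0,0],[0,0,0],[0,0,0],[0,0,0]], "hand": [1,1,1,1,1]}}

```text
time_s: 21.68
ee_pos: [473.7, -24.6, 138.0]
ee_rot: [-179.4, 0.1, 81.2]
force: [-0.1, -0.4, 0.2]
gripper_width: 91.2
gripper_force: 0.0
```

```bash
python3 chk.py c 601.7 -25 11 c4.png;  python3 chk.py d 464 61 0
```

```text
[602.3 -21.7  80.8] [ 0.6  0.5  0.6 -0.1] [np.int32(55), np.int32(160)]
[480.3 -24.9 139.4] [-179.9    0.    81.2]
[464.3  61.5  55.9] [-0.5 -0.4 -0.6  0.1] [np.int32(71), np.int32(58)]
[482.4 -25.  139.9] [180.   -0.   81.2]
```

View pics/c4.png

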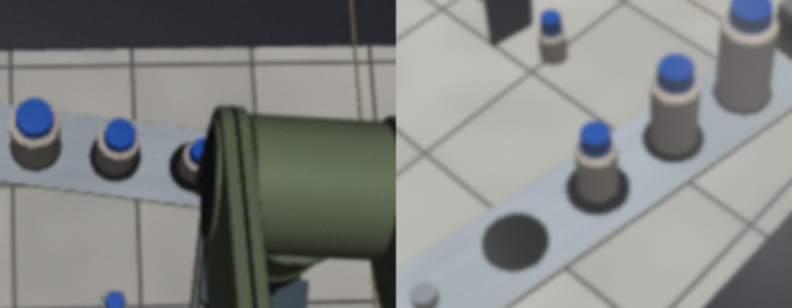

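Bottle c stands on pad 3. The arm partly hides it in the top view, so I'll check its centring later. Bottle d is next.

>>> {"op": "apply_moves", "data": {"delta_pos": [[-0.06,0.3,0],[-0.12,0.6,0],[-0.147,0.72,0],[-0.147,0.72,0],[-0.147,0.72,-0.2],[-0.147,0.72,-0.45],[-0.147,0.72,-0.7],[-0.147,0.72,-0.9],[-0.147,0.72,-1],[-0.147,0.72,-1]], "rot": [[0,0,0],[0,0,0],[0,0,0],[0,0,0],[0,0,0],[0,0,0],[0,0,0],[0,0,0],[0,0,0],[0,0,0]], "hand": [1,1,1,1,1,1,1,1,1,1]}}

```text
time_s: 22.72
ee_pos: [462.9, 60.5, 17.5]
ee_rot: [-179.7, 0.1, 81.2]
force: [0.7, 0.1, -0.5]
gripper_width: 91.1
gripper_force: 0.0
```

>>> {"op": "apply_moves", "data": {"delta_pos": [[0,0,-0.05],[0,0,-0.1],[0,0,-0.125],[0,0,-0.135],[0,0,-0.135],[0,0,-0.135]], "rot": [[0,0,0],[0,0,0],[0,0,0],[0,0,0],[0,0,0],[0,0,0]], "hand": [1,1,1,1,1,1]}}

```text
time_s: 23.22
ee_pos: [464.4, 61.4, 4.8]
ee_rot: [179.9, -0.0, 81.2]
force: [-0.3, 0.9, -0.3]
gripper_width: 91.5
gripper_force: 0.0
```

>>> {"op": "apply_moves", "data": {"delta_pos": [[0,0,0],[0,0,0],[0,0,0],[0,0,0],[0,0,0],[0,0,0],[0,0,0],[0,0,0],[0,0,0],[0,0,0]], "rot": [[0,0,0],[0,0,0],[0,0,0],[0,0,0],[0,0,0],[0,0,0],[0,0,0],[0,0,0],[0,0,0],[0,0,0]], "hand": [0.2,0.2,0.2,0.2,0.2,0.2,0.2,0.2,0.2,0.2], "newtons": 12}}

```text
time_s: 24.05
ee_pos: [464.0, 61.4, 4.3]
ee_rot: [180.0, 0.0, 81.2]
force: [0.1, 0.1, -0.8]
gripper_width: 28.0
gripper_force: 0.1
```

Not closed yet; I'll give it more time.

>>> {"op": "apply_moves", "data": {"delta_pos": [[0,0,0],[0,0,0],[0,0,0],[0,0,0],[0,0,0],[0,0,0]], "rot": [[0,0,0],[0,0,0],[0,0,0],[0,0,0],[0,0,0],[0,0,0]], "hand": [0.2,0.2,0.2,0.2,0.2,0.2], "newtons": 15}}

```text
time_s: 24.55
ee_pos: [464.0, 61.4, 4.3]
ee_rot: [180.0, -0.0, 81.2]
force: [-0.6, -0.2, -0.2]
gripper_width: 25.2
gripper_force: 15.0
```

>>> {"op": "apply_moves", "data": {"delta_pos": [[0,0,0.1],[0,0,0.3],[0,0,0.55],[0,0,0.8],[0,0,1],[0,0,1]], "rot": [[0,0,0],[0,0,0],[0,0,0],[0,0,0],[0,0,0],[0,0,0]], "hand": [0.2,0.2,0.2,0.2,0.2,0.2]}}

```text
time_s: 25.05
ee_pos: [467.3, 61.8, 129.0]
ee_rot: [179.4, -0.1, 81.2]
force: [0.5, 0.4, -0.7]
gripper_width: 25.9
gripper_force: 15.0
```

>>> {"op": "apply_moves", "data": {"delta_pos": [[0.12,-0.16,0],[0.25,-0.33,0],[0.38,-0.5,0],[0.521,-0.69,0]], "rot": [[0,0,0],[0,0,0],[0,0,0],[0,0,0]], "hand": [0.2,0.2,0.2,0.2]}}

```text
time_s: 25.38
ee_pos: [526.4, -21.9, 123.6]
ee_rot: [-179.9, -0.0, 81.2]
force: [0.6, 0.9, -0.5]
gripper_width: 25.6
gripper_force: 15.0
```

>>> {"op": "apply_moves", "data": {"delta_pos": [[0.13,-0.17,0],[0.26,-0.34,0],[0.4,-0.53,0],[0.48,-0.64,0],[0.521,-0.69,0],[0.521,-0.69,0],[0.521,-0.69,0]], "rot": [[0,0,0],[0,0,0],[0,0,0],[0,0,0],[0,0,0],[0,0,0],[0,0,0]], "hand": [0.2,0.2,0.2,0.2,0.2,0.2,0.2]}}

```text
time_s: 25.97
ee_pos: [588.2, -103.7, 123.5]
ee_rot: [-179.9, -0.0, 81.2]
force: [-0.4, -0.4, -0.1]
gripper_width: 25.5
gripper_force: 15.0
```

>>> {"op": "apply_moves", "data": {"delta_pos": [[0,0,-0.2],[0,0,-0.4],[0,0,-0.6],[0,0,-0.75],[0,0,-0.84],[0,0,-0.88],[0,0,-0.9],[0,0,-0.905],[0,0,-0.911],[0,0,-0.911]], "rot": [[0,0,0],[0,0,0],[0,0,0],[0,0,0],[0,0,0],[0,0,0],[0,0,0],[0,0,0],[0,0,0],[0,0,0]], "hand": [0.2,0.2,0.2,0.2,0.2,0.2,0.2,0.2,0.2,0.2]}}

```text
time_s: 26.8
ee_pos: [589.7, -104.2, 16.0]
ee_rot: [179.9, 0.0, 81.2]
force: [0.5, -0.2, -0.3]
gripper_width: 25.9
gripper_force: 15.0
```

>>> {"op": "apply_moves", "data": {"delta_pos": [[0,0,0],[0,0,0],[0,0,0]], "rot": [[0,0,0],[0,0,0],[0,0,0]], "hand": [0.2,0.2,0.2]}}

```text
time_s: 27.05
ee_pos: [589.3, -104.3, 15.5]
ee_rot: [179.9, 0.0, 81.2]
force: [-0.4, 0.5, -0.2]
gripper_width: 25.7
gripper_force: 15.0
```

>>> {"op": "apply_moves", "data": {"delta_pos": [[0,0,-0.003],[0,0,-0.005],[0,0,-0.005],[0,0,-0.005]], "rot": [[0,0,0],[0,0,0],[0,0,0],[0,0,0]], "hand": [0.2,0.2,0.2,0.2]}}

```text
time_s: 27.38
ee_pos: [589.3, -104.3, 15.3]
ee_rot: [179.9, 0.0, 81.2]
force: [-0.8, -0.1, 5.6]
gripper_width: 25.4
gripper_force: 15.0
```

Contact felt. I'll release, rise and move clear so both cameras see the rail.

>>> {"op": "apply_moves", "data": {"delta_pos": [[0,0,0],[0,0,0],[0,0,0],[0,0,0],[0,0,0],[0,0,0],[0,0,0]], "rot": [[0,0,0],[0,0,0],[0,0,0],[0,0,0],[0,0,0],[0,0,0],[0,0,0]], "hand": [0.4,0.4,1,1,1,1,1]}}

```text
time_s: 27.97
ee_pos: [589.0, -104.2, 14.3]
ee_rot: [-180.0, 0.0, 81.2]
force: [0.3, -0.9, 0.3]
gripper_width: 66.5
gripper_force: 0.0
```

>>> {"op": "apply_moves", "data": {"delta_pos": [[0,0,0.15],[0,0,0.4],[0,0,0.7],[0,0,0.95],[0,0,1],[0,0,1]], "rot": [[0,0,0],[0,0,0],[0,0,0],[0,0,0],[0,0,0],[0,0,0]], "hand": [1,1,1,1,1,1]}}

```text
time_s: 28.47
ee_pos: [590.7, -104.5, 137.1]
ee_rot: [179.7, 0.0, 81.2]
force: [0.2, 0.0, 0.1]
gripper_width: 91.1
gripper_force: 0.0
```

>>> {"op": "apply_moves", "data": {"delta_pos": [[-0.25,-0.25,0],[-0.5,-0.5,0],[-0.75,-0.75,0],[-1,-1,0],[-1,-1,0]], "rot": [[0,0,0],[0,0,0],[0,0,0],[0,0,0],[0,0,0]], "hand": [1,1,1,1,1]}}

```text
time_s: 28.88
ee_pos: [463.1, -226.8, 132.3]
ee_rot: [-179.6, 0.0, 81.0]
force: [0.0, -0.1, -0.2]
gripper_width: 91.4
gripper_force: 0.0
```

>>> {"op": "apply_moves", "data": {"delta_pos": [[-0.2,-0.25,0],[-0.4,-0.5,0],[-0.6,-0.75,0],[-0.8,-1,0],[-0.8,-1,0],[-0.8,-1,0]], "rot": [[0,0,0],[0,0,0],[0,0,0],[0,0,0],[0,0,0],[0,0,0]], "hand": [1,1,1,1,1,1]}}

```text
time_s: 29.38
ee_pos: [371.5, -344.6, 132.8]
ee_rot: [-179.9, -0.1, 81.0]
force: [0.4, 0.2, 0.4]
gripper_width: 91.4
gripper_force: 0.0
```

```bash
python3 chk.py a 626.7 133.1 11;  python3 chk.py b 614.2 54.1 11; python3 chk.py c 601.7 -25 11;python3 chk.py d 589.3 -104 11
python3 - <<'E'
from meas import *
ps=[viewer.grab_frame(n) for n in('top','scene')]
c=np.hstack([ps[0]['pixels'][140:300,80:480],ps[1]['pixels'][100:400:,150:450][:160*300//160]][:1])
b=ps[1]['pixels'][140:400,120:520]
cv2.imwrite('pics/f.png',cv2.resize(np.vstack([c,b]),None,fx=1.4,fy=1.4)[:,:,::-1])
p=ps[0]
for r in spotter.landmark_of(p,'tube_rack')[:1]: print(r)
E
```

```text
[626.3 133.3 121.4] [-0.5 -0.5 -0.6  0.1] [np.int32(233), np.int32(198)]
[ 373.  -343.3  133.3] [-179.9   -0.1   81.2]
[613.6  54.5 102.9] [-0.4 -0.4 -0.4  0.1] [np.int32(161), np.int32(163)]
[ 373.6 -342.9  133.7] [-179.9   -0.1   81.3]
[601.7 -24.2  83.1] [-0.6 -0.5 -0.6  0.1] [np.int32(112), np.int32(148)]
[ 373.8 -343.1  134.1] [-180.    -0.    81.3]
[ 588.7 -104.3   66.6] [-0.5 -0.4 -0.5  0.1] [np.int32(75), np.int32(98)]
[ 373.7 -343.4  134.3] [-180.    -0.    81.3]
{'position': [137.5, 239.3], 'score': 0.7}
```

View pics/f.png

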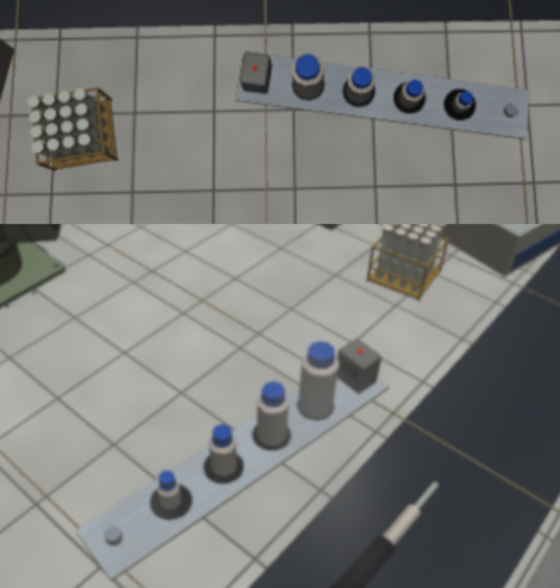

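All four bottles stand upright, within about 1 mm of their pad centres and in order from the reader. The rack hasn't moved and the gripper is empty and clear. I'm handing the job in.

```bash
python3 -c "
from workcell import env
print(env.job_done())"
```

```text
the job is handed in; nothing more can be done
None
```

The job is handed in: the four bottles stand upright on the pads, largest at the code reader down to smallest, each within about 1 mm of its pad's centre by the cameras, with the rack undisturbed and the gripper empty and clear.

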